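Lock the clamp stud into the modelling jig's T-slot

ROBOT

A 6-joint arm with a two-finger parallel gripper is mounted at the origin on a cart in front of the work surface, level with it; the furniture and walls round the work are solid. World frame = base frame: x ahead of the robot, y to its left, z up, the work surface at z = 0. Lengths are in mm, angles in rad, forces in N, time in s.
With the tool pointing down it reaches from about 275 to 975 mm from the base axis. Payload 8.4 kg.
Tool frame: the origin (TCP) lies on the centre line of the jaws, within the pads' length; the fingertips stand ctrl.tip_reach ahead of it and the grasp point (between the pads) lies 5 mm behind it (ctrl.tip_reach is the distance from the TCP to the fingertips, in mm); z points along the fingers, y is the direction in which the jaws open and shut (so a half turn about z gives the same grasp; the last joint's range is limited). The gripper opens to 92 mm and grips with 3 to 60 N. Pads are 20 mm wide; open, the fingers measure 128 mm over their backs; the gripper's body (75 mm by 189 mm) begins 69 mm behind the grasp point.
Start: joints at [-1.303, 0.353, 1.633, -0, 1.155, -0.002], TCP at [166.585, -602.393, 228.583] pointing down, gripper open.
Joint ranges: [-2.63, 2.63], [-0.92, 2.1], [0.06, 2.66], [-1.3, 4.44], [0, 2.69], [-3.02, 3.02]. Speed limits (rad/s): [2.22, 2.22, 2.79, 3.14, 3.14, 3.14].

INTERFACE

Orientations are given as a unit quaternion [x, y, z, w].
In Python, from station import ctrl gives the robot as it stands. The module is installed in compiled form; this text tells all that it offers.
- The arm moves only by the tool send_rows, never from a script. Its argument "commands" is one flat list of numbers, 7 for each row, row after row: the shift along the tool's x, y, z in cm, then the turn, a rotation vector about the tool's x, y, z in degrees, then the finger opening in cm, from 0 to 9.19. A call has 1 to 5 rows; each row shifts and turns the commanded pose from where the row before left it, along the tool's axes as they then stand; what a row does not reach is not made up. A row lasts 1/8 s, in which the tool goes at most 62.5 mm and 10.7 degrees, less where a joint would pass 70% of its speed; a pose out of reach is approached as far as the arm can. A call is refused whole if a number of a shift passes 6.25 or a number of a turn 10.7, either way. A call with a gripper value outside its range is refused whole. The fingers move at their own pace and stop on an object; "squeeze" is the grip in N (left out, the last holds). Time passes only in rows, so rows that do not move let the fingers close. It gives the time, the measured TCP pose, the force and the opening at its end, in the units of the state.
- ctrl.observe(): the state, without advancing time (a new reading comes with each control period).
- ctrl.camera(name): name is "side" or "top" or "wrist"; returns a dict with "frame" (420x560x3 uint8, blue, green, red), "camera_matrix" (3x3 intrinsics, pixels), "k1" (the pictures are not rectified: a ray, as slopes to the right and down, at radius r is drawn at 1 + k1 r^2 times it, then the intrinsics apply), "T" (4x4, takes a point from camera to world coordinates); the wrist camera has in their place "T_tool_cam" (4x4, takes a point from camera to tool coordinates, whose origin is the TCP and whose axes are the flange's). Camera axes: x right, y down, z forward; pixel columns grow to the right and rows downward; lengths in mm; the calibration is good to about 2 mm. A picture is of the moment at which its call begins: read the wrist's pose just before it. There is no depth.
- ctrl.close_job(): hands the job in, once; it reports no verdict.
The state is a dict: "t": time; "q": joint angles; "joint_velocities": joint speeds; "effort": joint torques, N m; "tcp_pos": TCP position; "eef_rot": TCP orientation; "wrist_force": force on the tool from outside, world axes, zero at the start; "wrist_torque": the same for the moment, N m; "finger_gap": finger opening in mm.
Only numpy, scipy, OpenCV 4.12 (cv2) and the standard library are available. Lean on these libraries where they do the work, as an engineer would, in place of code of your own. Each camera call takes 0.05 s, during which the arm holds its last target.

TASK

Fit the clamp stud to the modelling jig: lift it from its wooden parking block, drop its hammer head through the wide opening of the metal rail's slot, slide it along under the lips and gently against the spring stop at the far end, then turn it a quarter turn so that the head lies across the slot and stays locked, and let go. Do not drive the spring stop home and do not force the stud against the rail; leave the paint pot, the glue bottle and the sanding block alone.

Things in the scene. Friction and masses are not known exactly. Their poses are not given: they have to be found in the camera images.
- stud_center (a point): loose clamp stud, 0.12 kg, 64 mm tall, z up; point on its axis, half-way up. From its underside: steel hammer head 32 long (x) x 16 wide (y) x 8 high, corners cut; shank 9 diameter; collar 16 diameter at 31 to 35; black wing grip 42 long (x, parallel to the head) x 12 thick (y) x 30 high, from 34 to 64. The head is the same after a half turn
- parking_block: fixed wooden block 70 x 46 x 14 mm, origin under its centre; the stud starts upright in its recess 36 x 20, 8 deep (floor 6 above the table)
- rail: fixed aluminium rail with the T-slot, 40 mm wide, top 22 above the table; origin on the table under the middle of the slot's wide opening, z up, x along the slot from the opening towards the spring stop. The opening is 36 long (x) x 20 wide (y), clear down to the slot floor 6 above the table (5.8 in the lock block)
- lips_start (a point): on the slot floor, 18 mm along x from the opening's middle, where the lips begin. From here the lips (underside 15.5, top 22 above the table) leave a gap of 12 for the shank, over a channel 20 wide and 9.5 high: the head, lying along the slot, slides under them with 1.5 mm spare height
- slot_way (a point): on the slot floor, 62 mm along x from the opening's middle. A grey lock block (50 wide, top 23) is sleeved over the rail's end, its place differs each time. At its shoulder, 0 to 30 mm beyond this point (not told), the channel widens to a pocket 38 wide, 48 long: the head can be turned across only there, either way, with the stud's axis 16.5 mm or more past the shoulder
- spring_stop (a joint): spring plunger on the lock block, 24 to 32 mm above the table, pushes the shank back. 0 = free, grows (m) as pushed in, hard end 0.025. Force 2 N + 0.4 N per mm. Meets the shank when the stud's axis is 3 mm past the shoulder; turning needs 0.0135 or more. With the head across and let back it rests on the shoulder, locked, reading 0.003 to 0.005, the stud leaning up to 6 degrees
- paint_pot: bystander: small round light paint pot, 38 diameter, 42 high, origin under its centre
- bottle: bystander: white glue bottle with a green cap, 30 x 30 x 61, origin under its centre
- sanding_block: bystander: brown sanding block, 28 x 70 x 16, origin under its centre

How it is judged:
By the outcome, as a careful person would: the job done as asked, in the order asked, and still so for the second after the job is handed in, with the robot touching nothing.
It also fails if it takes over 64 s, if anything falls off the work surface, if the arm or the gripper's body presses on something with over 40 N, if the wrist force passes 120 N, or if a joint passes its speed limit or range.

## Working session

There is one attempt and no reset: what is moved stays moved. The work goes in short steps, Python scripts to look and compute and a tool call to move; the robot and the scene stay as the last step left them, time stands still between calls to the robot, and variables do not carry over. Pictures are saved under pics/ and viewed, and the job is handed in when it is done.

Besides the shell and the picture viewer there is one more tool, called after "Emit:" as name(argument=value, ...) on one line, values as JSON. send_rows: Moves the arm, as the interface text tells. Its arguments: {"type":"object","properties":{"commands":{"type":"array"},"squeeze":{"type":"number"}},"required":["commands"]}

```bash
mkdir -p pics; cat > h.py <<'E'
import numpy as np, cv2
from station import ctrl
from scipy.spatial.transform import Rotation as R
def grab(n,save=None):
    s=ctrl.observe(); c=ctrl.camera(n)
    if 'T' not in c:
        T=np.eye(4);T[:3,:3]=R.from_quat(s['eef_rot']).as_matrix();T[:3,3]=s['tcp_pos'];c['T']=T@np.array(c['T_tool_cam'])
    if save: cv2.imwrite('pics/'+save,c['frame']); np.savez('pics/'+save[:-4]+'.npz',T=c['T'],K=c['camera_matrix'],k1=c['k1'])
    return c
def load(save):
    d=np.load('pics/'+save[:-4]+'.npz'); return dict(frame=cv2.imread('pics/'+save),T=d['T'],camera_matrix=d['K'],k1=float(d['k1']))
def ray(c,u,v):
    K=np.array(c['camera_matrix']);p=cv2.undistortPoints(np.array([[[u,v]]],float),K,np.array([c['k1'],0,0,0.]))[0,0]
    T=np.array(c['T']);return T[:3,3],T[:3,:3]@np.array([p[0],p[1],1])
def onz(c,u,v,z):
    o,d=ray(c,u,v);return o+d*(z-o[2])/d[2]
def proj(c,P):
    T=np.linalg.inv(np.array(c['T']));r,_=cv2.Rodrigues(T[:3,:3])
    return cv2.projectPoints(np.array(P,float).reshape(-1,3),r,T[:3,3],np.array(c['camera_matrix']),np.array([c['k1'],0,0,0.]))[0].reshape(-1,2)
def st():
    s=ctrl.observe();print('t',round(s['t'],2),'tcp',np.round(s['tcp_pos'],2),'F',np.round(s['wrist_force'],1),'M',np.round(s['wrist_torque'],2),'gap',round(s['finger_gap'],1));print(np.round(R.from_quat(s['eef_rot']).as_matrix(),3).tolist(), np.round(s['q'],3))
    return s
E
python3 - <<'E'
from h import *
st();print(ctrl.tip_reach)
for n in ['side','top','wrist']:
    c=grab(n,n+'0.png');print(n,np.round(c['T'],2).tolist(),c['camera_matrix'],c['k1'])
E
```

```text
t 0.0 tcp [ 166.46 -601.97  227.88] F [-0.9  0.9  0.2] M [ 0.   -0.01  0.04] gap 92.0
[[0.964, 0.267, -0.0], [0.267, -0.964, 0.001], [-0.0, -0.001, -1.0]] [-1.303  0.354  1.634 -0.     1.155 -0.002]
14.0
side [[-0.92, -0.24, 0.31, 216.25], [-0.39, 0.55, -0.73, 867.54], [0.01, -0.8, -0.61, 743.43], [0.0, 0.0, 0.0, 1.0]] [[507.13193195   0.         275.4474434 ]
 [  0.         507.13193195 218.39397658]
 [  0.           0.           1.        ]] -0.1273359580427176
top [[0.01, -0.98, 0.19, 403.15], [-1.0, -0.01, 0.01, 17.73], [-0.01, -0.19, -0.98, 974.86], [0.0, 0.0, 0.0, 1.0]] [[448.74782723   0.         270.10758226]
 [  0.         448.74782723 210.32017082]
 [  0.           0.           1.        ]] -0.02234112318074588
wrist [[0.27, -0.92, -0.28, 246.0], [-0.96, -0.26, -0.08, -579.8], [-0.0, 0.29, -0.96, 382.95], [0.0, 0.0, 0.0, 1.0]] [[329.01548357   0.         284.80299802]
 [  0.         329.01548357 207.71845766]
 [  0.           0.           1.        ]] -0.07554984978012713
```

View pics/top0.png

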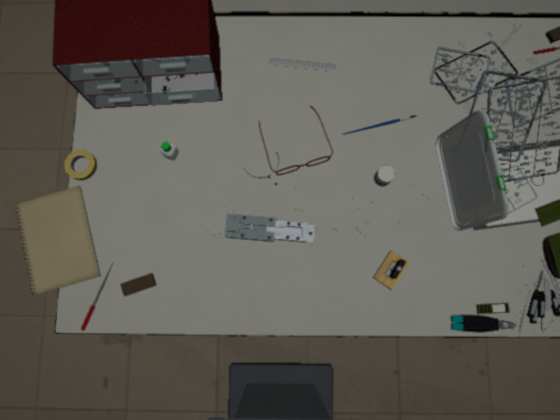

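View pics/side0.png

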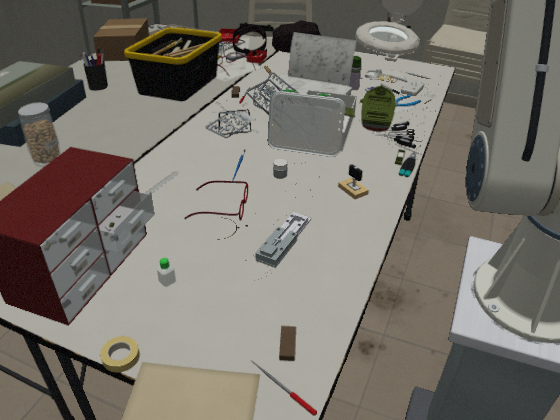

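View pics/wrist0.png

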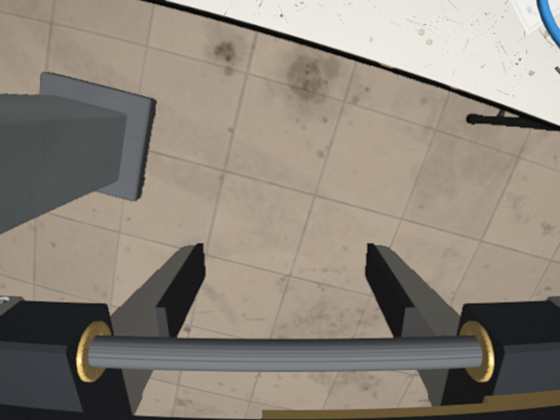

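The top view shows the stud in its block near (392,268), the rail at (270,229) with the lock block on its left half, and the pot, bottle and sanding block well away from both. I'll zoom in.

```bash
python3 - <<'E'
from h import *
c=load('top0.png');f=c['frame']
a=cv2.resize(f[205:250,215:325],None,fx=7,fy=7,interpolation=cv2.INTER_CUBIC)
b=cv2.resize(f[245:295,365:415],None,fx=5,fy=5,interpolation=cv2.INTER_CUBIC)
o=np.zeros((570,770,3),np.uint8);o[:315,:770]=a;o[318:568,:250]=b
s=load('side0.png')['frame']
d=cv2.resize(s[160:200,335:375],None,fx=6,fy=6,interpolation=cv2.INTER_CUBIC);o[318:558,260:500]=d
d=cv2.resize(s[205:270,250:315],None,fx=3.8,fy=3.8,interpolation=cv2.INTER_CUBIC);o[318:318+d.shape[0],510:510+d.shape[1]]=d
o=np.clip(o*1.5,0,255).astype(np.uint8)
cv2.imwrite('pics/z0.png',o)
for u,v,z in [(295,230,22),(250,228,22),(396,268,64),(391,270,14)]: print(onz(c,u,v,z).round(1))
E
```

```text
[540.9 -23.7  22. ]
[544.7  72.8  22. ]
[ 458.6 -225.1   64. ]
[ 457.4 -227.7   14. ]
```

View pics/z0.png

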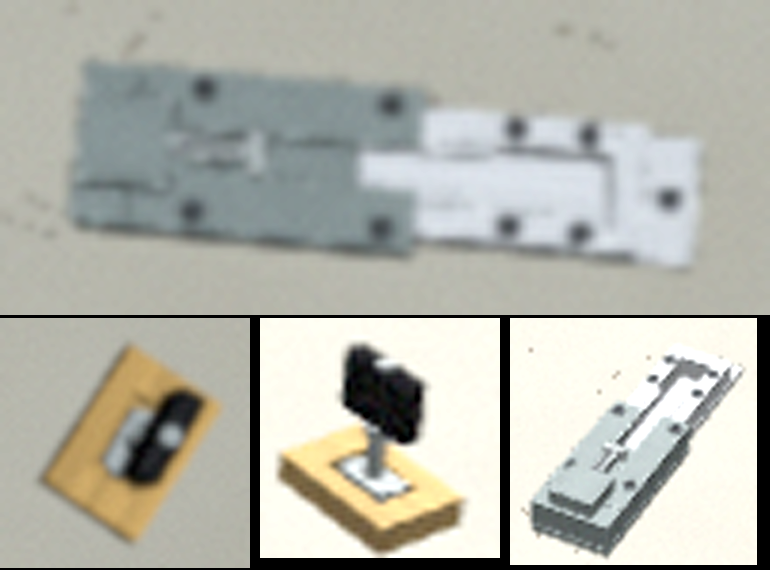

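```bash
cat >> h.py <<'E'
def plan(P,yaw,n,P0=None,R0=None):
    """rows (cm,deg) from the present pose to P with tool down and tool x at yaw deg"""
    s=ctrl.observe();p=np.array(s['tcp_pos'] if P0 is None else P0);r=R.from_quat(s['eef_rot']) if R0 is None else R0
    y=np.radians(yaw);G=R.from_matrix(np.array([[np.cos(y),np.sin(y),0],[np.sin(y),-np.cos(y),0],[0,0,-1]]))
    w=(r.inv()*G).as_rotvec(degrees=True)
    dr=R.from_rotvec(w/n,degrees=True);dp=(np.array(P)-p)/n
    for i in range(n):
        d=r.as_matrix().T@dp/10
        print(np.round(d,2).tolist(),np.round(w/n,2).tolist());r=r*dr
E
python3 - <<'E'
from h import *
plan([458,-226,230],-31.7,10)
E
```

```text
[3.81, -2.85, -0.02] [-0.01, 0.0, 4.72]
[3.56, -3.15, -0.02] [-0.01, 0.0, 4.72]
[3.29, -3.43, -0.02] [-0.01, 0.0, 4.72]
[3.0, -3.69, -0.02] [-0.01, 0.0, 4.72]
[2.69, -3.93, -0.02] [-0.01, 0.0, 4.72]
[2.35, -4.13, -0.02] [-0.01, 0.0, 4.72]
[2.01, -4.31, -0.02] [-0.01, 0.0, 4.72]
[1.65, -4.46, -0.02] [-0.01, 0.0, 4.72]
[1.27, -4.58, -0.02] [-0.01, 0.0, 4.72]
[0.89, -4.67, -0.02] [-0.01, 0.0, 4.72]
```

Emit:
send_rows(commands=[3.8,-2.85,0,0,0,4.7,9.19,3.55,-3.15,0,0,0,4.7,9.19,3.3,-3.45,0,0,0,4.7,9.19,3.0,-3.7,0,0,0,4.7,9.19,2.7,-3.9,0,0,0,4.7,9.19])

```text
t: 0.78
tcp_pos: [312.8, -413.0, 228.5]
eef_rot: [0.997, -0.072, -0.0, -0.0]
wrist_force: [1.3, 0.3, 0.1]
finger_gap: 92.0
```

Emit:
send_rows(commands=[2.35,-4.1,0,0,0,4.7,9.19,2.0,-4.3,0,0,0,4.7,9.19,1.65,-4.45,0,0,0,4.7,9.19,1.3,-4.6,0,0,0,4.7,9.19,0.9,-4.7,0,0,0,4.7,9.19])

```text
t: 1.4
tcp_pos: [458.5, -225.1, 228.5]
eef_rot: [0.962, -0.273, -0.0, 0.0]
wrist_force: [0.3, 0.2, 0.3]
finger_gap: 91.8
```

Emit:
send_rows(commands=[0,0,0,0,0,0,9.19,0,0,0,0,0,0,9.19])

```text
t: 1.65
tcp_pos: [457.5, -226.5, 228.4]
eef_rot: [0.963, -0.271, -0.0, 0.0]
wrist_force: [-0.2, 0.3, -0.2]
finger_gap: 91.9
```

```bash
python3 - <<'E'
from h import *
st();grab('wrist','w1.png')
E
```

```text
t 1.65 tcp [ 457.45 -226.55  228.38] F [-0.2  0.3 -0.2] M [ 0.12 -0.01  0.01] gap 91.9
[[0.853, -0.522, -0.001], [-0.522, -0.853, -0.0], [-0.001, 0.0, -1.0]] [-0.463  0.175  1.875 -0.     1.093  1.657]
```

View pics/w1.png

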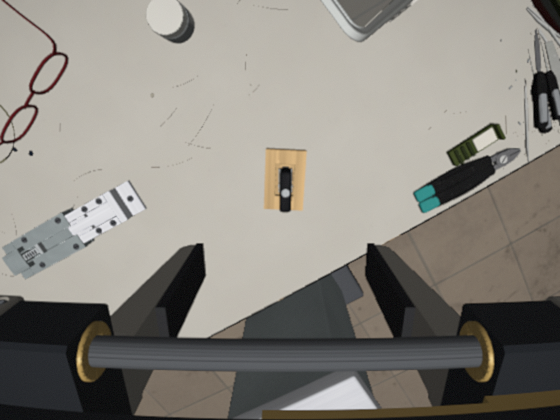

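The wrist view has the block at (265–306, 149–211). The black grip is at about (286,189), upright in the picture, so the yaw is nearly right. Next I'll measure the block's top and the grip's top.

```bash
python3 - <<'E'
from h import *
c=load('w1.png');f=c['frame'];h=cv2.cvtColor(f,cv2.COLOR_BGR2HSV)
roi=np.zeros(f.shape[:2],np.uint8);roi[140:225,255:315]=1
wood=((h[...,0]>8)&(h[...,0]<28)&(h[...,1]>90)).astype(np.uint8)*roi
pts=cv2.findNonZero(wood);hull=cv2.convexHull(pts);ap=cv2.approxPolyDP(hull,4,True).reshape(-1,2);print('wood',ap.tolist())
W=np.array([onz(c,*p,14)[:2] for p in hull.reshape(-1,2).astype(float)],np.float32)
r=cv2.minAreaRect(W);print('block rect@14',r)
blk=((f.max(2)<60)).astype(np.uint8)*roi
p=cv2.findNonZero(blk);print(cv2.boundingRect(p))
W=np.array([onz(c,*q,70)[:2] for q in p.reshape(-1,2).astype(float)],np.float32);print('grip@70',cv2.minAreaRect(W))
wh=((h[...,1]<60)&(f.min(2)>90)).astype(np.uint8)*roi
n,l,s,ce=cv2.connectedComponentsWithStats(wh);print(s.tolist(),ce.tolist())
for u,v in [(286,193)]:print('dot@70',onz(c,u,v,70))
print('yaw tool',np.degrees(np.arctan2(-.522,.853)))
z=cv2.resize(f[140:220,255:315],None,fx=7,fy=7,interpolation=cv2.INTER_CUBIC);cv2.imwrite('pics/z1.png',z)
z=cv2.resize(f[170:285,0:155],None,fx=5,fy=5,interpolation=cv2.INTER_CUBIC);cv2.imwrite('pics/z2.png',z)
E
```

```text
wood [[305, 151], [301, 209], [265, 207], [267, 149]]
block rect@14 ((460.4699401855469, -227.67022705078125), (44.064857482910156, 69.28936767578125), 55.90122985839844)
(280, 168, 11, 43)
grip@70 ((462.1419982910156, -229.488037109375), (9.86079216003418, 42.327152252197266), 58.354766845703125)
[[0, 0, 560, 420, 232414], [255, 140, 60, 85, 2667], [278, 169, 3, 23, 41], [291, 169, 1, 4, 4], [291, 185, 2, 7, 10], [281, 189, 9, 9, 64]] [[279.438239520855, 209.7964021100278], [284.7011623547057, 184.66741657292837], [278.609756097561, 179.9512195121951], [291.0, 170.5], [291.3, 187.4], [285.046875, 192.765625]]
dot@70 [ 458.53109716 -228.39645546   70.        ]
yaw tool -31.46487302095283
```

View pics/z1.png

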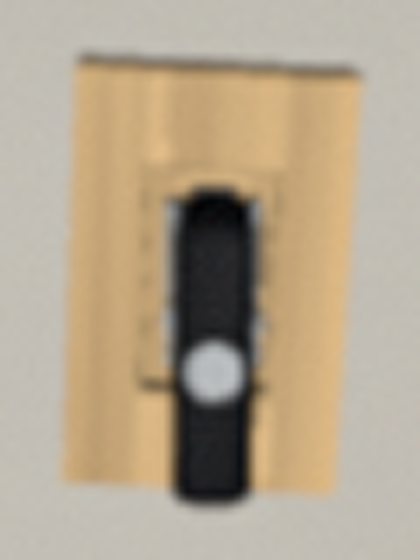

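View pics/z2.png

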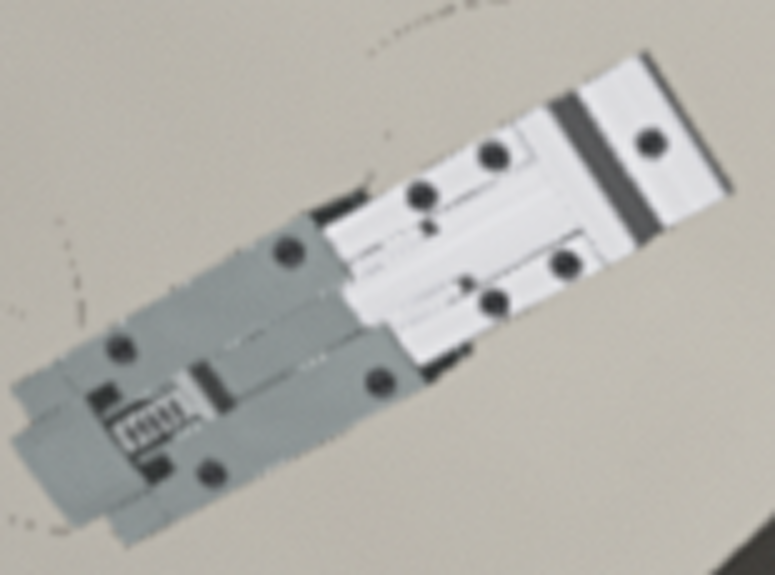

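The grip's centre is about 2 mm ahead and 1 mm along tool y from the TCP. I'll descend so the fingertips sit about 44 mm above the table.

Emit:
send_rows(commands=[0.19,0.1,4.5,0,0,0,9,0,0,4.5,0,0,0,9,0,0,4,0,0,0,7,0,0,2.5,0,0,0,6,0,0,1.5,0,0,0,5])

```text
t: 2.33
tcp_pos: [457.7, -229.1, 57.3]
eef_rot: [0.962, -0.272, -0.001, -0.0]
wrist_force: [0.5, -0.5, 0.1]
finger_gap: 62.2
```

Emit:
send_rows(commands=[0,0,0,0,0,0,4,0,0,0,0,0,0,3])

```text
t: 2.58
tcp_pos: [459.4, -228.9, 59.5]
eef_rot: [0.962, -0.272, 0.001, 0.0]
wrist_force: [-0.5, 0.7, -0.4]
finger_gap: 42.1
```

```bash
python3 - <<'E'
from h import *
st();grab('wrist','w2.png');grab('side','s2.png')
E
```

```text
t 2.58 tcp [ 459.41 -228.9    59.48] F [-0.5  0.7 -0.4] M [0.01 0.02 0.04] gap 42.1
[[0.852, -0.523, 0.001], [-0.523, -0.852, -0.001], [0.001, -0.0, -1.0]] [-0.465  0.415  2.002 -0.     0.723  1.657]
```

View pics/w2.png

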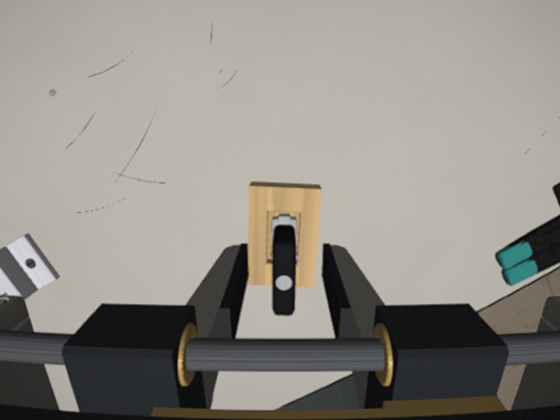

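The grip (275–293, 230–314) is centred between the jaws, so I'll close on it.

Emit:
send_rows(commands=[0,0,0,0,0,0,1.8,0,0,0,0,0,0,1.2,0,0,0,0,0,0,0.6,0,0,0,0,0,0,0.6,0,0,0,0,0,0,0.6], squeeze=25)

```text
t: 3.3
tcp_pos: [459.2, -228.3, 58.9]
eef_rot: [0.962, -0.272, 0.0, 0.0]
wrist_force: [-0.8, 0.8, 5.6]
finger_gap: 11.9
```

```bash
python3 - <<'E'
from h import *
for i in range(3): st()
c=grab('wrist','w3.png')
print(c['T_tool_cam'])
E
```

```text
t 3.3 tcp [ 459.18 -228.35   58.92] F [-0.8  0.8  5.6] M [0.23 0.14 0.04] gap 11.9
[[0.852, -0.523, 0.0], [-0.523, -0.852, -0.0], [0.0, -0.0, -1.0]] [-0.464  0.416  2.003  0.     0.722  1.657]
t 3.3 tcp [ 459.18 -228.35   58.92] F [-0.8  0.8  5.6] M [0.23 0.14 0.04] gap 11.9
[[0.852, -0.523, 0.0], [-0.523, -0.852, -0.0], [0.0, -0.0, -1.0]] [-0.464  0.416  2.003  0.     0.722  1.657]
t 3.3 tcp [ 459.18 -228.35   58.92] F [-0.8  0.8  5.6] M [0.23 0.14 0.04] gap 11.9
[[0.852, -0.523, 0.0], [-0.523, -0.852, -0.0], [0.0, -0.0, -1.0]] [-0.464  0.416  2.003  0.     0.722  1.657]
[[ 6.36777454e-04 -9.56671695e-01 -2.91168101e-01  8.22399861e+01]
 [ 9.99999721e-01  4.95209554e-04  5.59897573e-04 -4.01506827e-01]
 [-3.91448935e-04 -2.91168376e-01  9.56671743e-01 -1.55016789e+02]
 [ 0.00000000e+00  0.00000000e+00  0.00000000e+00  1.00000000e+00]]
```

View pics/w3.png

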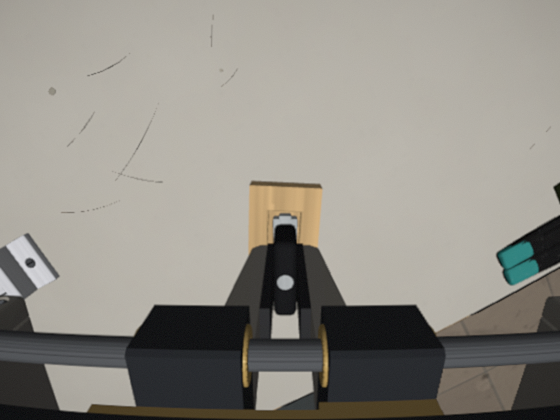

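```bash
python3 - <<'E'
from h import *
c=load('w3.png');f=c['frame']
s=ctrl.observe();p=np.array(s['tcp_pos']);M=R.from_quat(s['eef_rot']).as_matrix()
h=cv2.cvtColor(f,cv2.COLOR_BGR2HSV)
roi=np.zeros(f.shape[:2],np.uint8);roi[272:295,274:297]=1
wh=((f.min(2)>90)).astype(np.uint8)*roi
n,l,st_,ce=cv2.connectedComponentsWithStats(wh);print(st_.tolist(),ce.tolist())
i=1+np.argmax(st_[1:,4]);u,v=ce[i]
for z in (70,71,72):print('dot tool',(M.T@(onz(c,u,v,z)-p)).round(2))
for uu,vv in [(285,226),(285,313)]:print('end',(M.T@(onz(c,uu,vv,70)-p)).round(2))
cv2.imwrite('pics/z3.png',cv2.resize(f[205:320,235:335],None,fx=5,fy=5,interpolation=cv2.INTER_CUBIC))
# rail from w1 at z=22: coarse
c=load('w1.png')
for q in [(128.5,180.5),(146,208),(85,245.5),(65,213),(118,214+3.5)]:print('rail',q,onz(c,*q,22).round(1))
E
```

```text
[[0, 0, 560, 420, 234994], [277, 275, 17, 15, 206]] [[279.4952679642885, 209.43644093040675], [284.8980582524272, 282.00485436893206]]
dot tool [  0.17  -0.25 -11.1 ]
dot tool [  0.74  -0.25 -12.1 ]
dot tool [  1.31  -0.25 -13.1 ]
end [ 29.56  -0.22 -11.09]
end [-17.78  -0.18 -11.11]
rail (128.5, 180.5) [554.3 -76.8  22. ]
rail (146, 208) [517.7 -73.8  22. ]
rail (85, 245.5) [520.3  22.8  22. ]
rail (65, 213) [565.2  16.   22. ]
rail (118, 217.5) [526.2 -37.3  22. ]
```

View pics/z3.png

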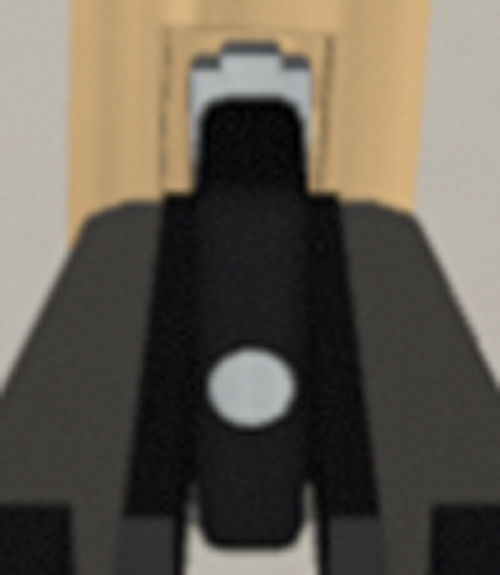

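Emit:
send_rows(commands=[0,0,-1,0,0,0,0.6,0,0,-2,0,0,0,0.6,0,0,-3,0,0,0,0.6,0,0,-3,0,0,0,0.6,0,0,0,0,0,0,0.6])

```text
t: 3.98
tcp_pos: [460.2, -228.9, 150.8]
eef_rot: [0.962, -0.272, 0.002, 0.0]
wrist_force: [0.5, 0.7, -1.5]
finger_gap: 11.6
```

```bash
python3 - <<'E'
from h import *
st();plan([536,-90,150],84,11)
c=load('w3.png');p=np.array([459.2,-228.4,58.9]);M=np.array([[0.852,-0.523,0],[-0.523,-0.852,0],[0,0,-1]])
for v in (214,215.5): print((M.T@(onz(c,285,v,14)-p)).round(1))
E
```

```text
t 3.98 tcp [ 460.24 -228.95  150.79] F [ 0.5  0.7 -1.5] M [ 0.06 -0.   -0.03] gap 11.6
[[0.852, -0.523, 0.004], [-0.523, -0.852, -0.002], [0.004, -0.0, -1.0]] [-0.465  0.274  1.944 -0.     0.919  1.657]
[-0.07, -1.44, 0.01] [0.02, -0.02, -10.5]
[0.19, -1.43, 0.01] [0.02, -0.02, -10.5]
[0.45, -1.37, 0.01] [0.02, -0.02, -10.5]
[0.69, -1.26, 0.01] [0.02, -0.02, -10.5]
[0.91, -1.12, 0.01] [0.02, -0.02, -10.5]
[1.1, -0.93, 0.01] [0.02, -0.02, -10.5]
[1.25, -0.72, 0.01] [0.02, -0.02, -10.5]
[1.36, -0.48, 0.01] [0.02, -0.02, -10.5]
[1.42, -0.22, 0.01] [0.02, -0.02, -10.5]
[1.44, 0.04, 0.01] [0.02, -0.02, -10.5]
[1.41, 0.3, 0.01] [0.02, -0.02, -10.5]
[17.2 -0.2 44.9]
[16.2 -0.2 44.9]
```

Emit:
send_rows(commands=[0,-1.4,0,0,0,-10.5,0.6,0.2,-1.4,0,0,0,-10.5,0.6,0.4,-1.4,0,0,0,-10.5,0.6,0.7,-1.3,0,0,0,-10.5,0.6,0.9,-1.1,0,0,0,-10.5,0.6])

```text
t: 4.6
tcp_pos: [492.9, -164.8, 147.3]
eef_rot: [0.983, 0.185, -0.001, -0.0]
wrist_force: [0.4, -0.5, -1.9]
finger_gap: 12.1
```

Emit:
send_rows(commands=[1.1,-0.9,0,0,0,-10.5,0.6,1.2,-0.7,0,0,0,-10.5,0.6,1.4,-0.5,0,0,0,-10.5,0.6,1.4,-0.2,0,0,0,-10.5,0.6,1.4,0,0,0,0,-10.5,0.6])

```text
t: 5.22
tcp_pos: [526.9, -102.5, 147.3]
eef_rot: [0.8, 0.6, -0.001, -0.001]
wrist_force: [-0.2, 0.1, -1.7]
finger_gap: 11.9
```

Emit:
send_rows(commands=[1.4,0.3,0,0,0,-10.5,0.6,0,0,0,0,0,0,0.6,0,0,0,0,0,0,0.6])

```text
t: 5.6
tcp_pos: [533.7, -90.7, 147.9]
eef_rot: [0.745, 0.667, -0.0, -0.0]
wrist_force: [0.2, -0.1, -1.8]
finger_gap: 11.5
```

```bash
python3 - <<'E'
from h import *
st();grab('wrist','w4.png')
E
```

```text
t 5.6 tcp [533.72 -90.73 147.9 ] F [ 0.2 -0.1 -1.8] M [-0.08 -0.06  0.01] gap 11.5
[[0.109, 0.994, -0.001], [0.994, -0.109, 0.0], [-0.0, -0.001, -1.0]] [-0.171  0.319  1.886 -0.     0.938 -0.062]
```

View pics/w4.png

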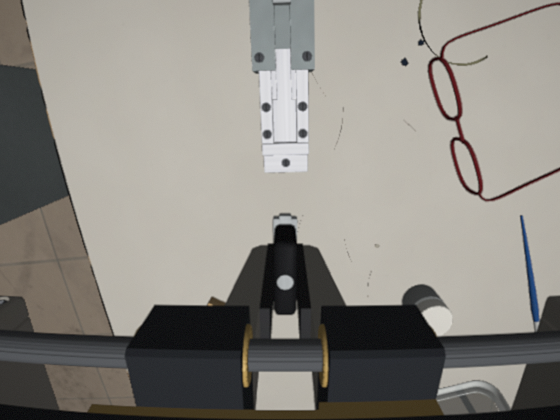

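```bash
python3 - <<'E'
from h import *
f=cv2.imread('pics/w4.png')
cv2.imwrite('pics/z4.png',cv2.resize(f[0:180,235:335],None,fx=3.3,fy=3.3,interpolation=cv2.INTER_CUBIC))
cv2.imwrite('pics/z5.png',cv2.resize(np.clip((f[60:180,250:325].astype(float)-60)*1.25,0,255).astype(np.uint8),None,fx=5,fy=5,interpolation=cv2.INTER_CUBIC))
E
```

```text
(no output)
```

View pics/z4.png

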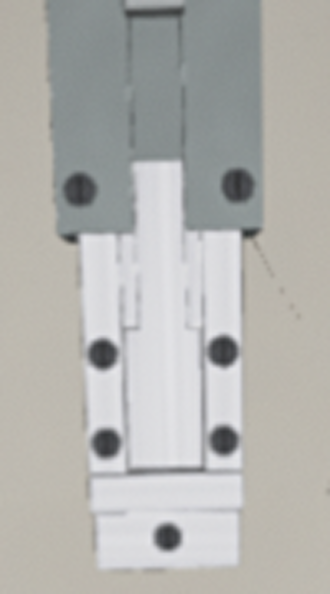

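View pics/z5.png

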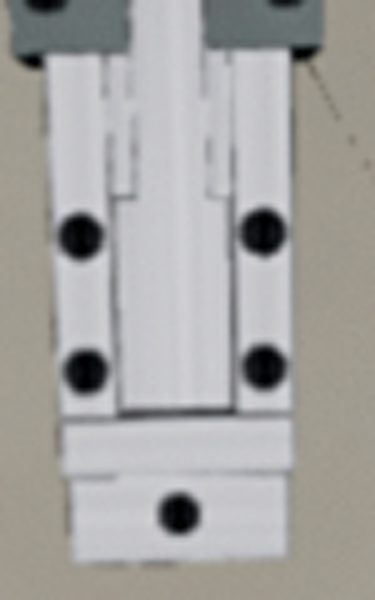

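```bash
python3 - <<'E'
from h import *
c=load('w4.png')
T=c['T'];p=np.array([533.72,-90.73,147.9]);M=np.array([[0.109,0.994,0],[0.994,-0.109,0],[0,0,-1]])
def q(x,y,z,n):
    P=onz(c,250+(x+.5)/5-.5,60+(y+.5)/5-.5,z);print(n,P.round(1),(M.T@(P-p)).round(1));return P
a=q(118,412,22,'nearL');b=q(236,412,22,'nearR')
d=q(112,198,22,'lipL');e=q(233,198,22,'lipR')
g1=q(133,198,22,'gapL');g2=q(207,198,22,'gapR')
q(48,55,22,'outL');q(293,50,22,'outR')
q(62,412,22,'outL2');q(293,412,22,'outR2')
h1=q(80,237,22,'b');h2=q(262,232,22,'b');h3=q(86,371,22,'b');h4=q(264,367,22,'b')
m1=(h1+h2)/2;m2=(h3+h4)/2;print('holes',m1,m2,'yaw',np.degrees(np.arctan2(*(m1-m2)[[1,0]])))
print(np.degrees(np.arctan2(*((d+e)/2-(a+b)/2)[[1,0]])),'across', np.degrees(np.arctan2(*(h2-h1)[[1,0]])),np.degrees(np.arctan2(*(h4-h3)[[1,0]])))
print('len',np.linalg.norm((d+e)/2-(a+b)/2), 'center',(a+b+d+e)/4)
E
```

```text
nearL [529.7 -34.5  22. ] [ 55.5 -10.1 125.9]
nearR [549.5 -36.7  22. ] [ 55.5   9.8 125.9]
lipL [5.328e+02 1.000e-01 2.200e+01] [ 90.2 -10.8 125.9]
lipR [552.5  -2.   22. ] [ 90.2   9.  125.9]
gapL [ 5.362e+02 -3.000e-01  2.200e+01] [ 90.2  -7.4 125.9]
gapR [548.2  -1.6  22. ] [ 90.2   4.7 125.9]
outL [525.2  23.3  22. ] [112.4 -20.9 125.9]
outR [564.3  19.8  22. ] [113.2  18.4 125.9]
outL2 [520.3 -33.5  22. ] [ 55.5 -19.6 125.9]
outR2 [559.1 -37.7  22. ] [ 55.5  19.4 125.9]
b [526.8  -5.4  22. ] [ 84.  -16.1 125.9]
b [556.7  -7.9  22. ] [ 84.8  13.8 125.9]
b [525.2 -27.1  22. ] [ 62.3 -15.4 125.9]
b [554.9 -29.7  22. ] [ 63.   14.4 125.9]
holes [541.75349785  -6.67423445  22.        ] [540.04073856 -28.43090698  22.        ] yaw 85.49876457495255
85.00038175011694 across -4.704594030167179 -4.944992348840431
len 34.75340372172071 center [541.11975809 -18.26996568  22.        ]
```

```bash
python3 - <<'E'
from h import *
st();plan([541.3,-18.6,95],85.1,5)
E
```

```text
t 5.65 tcp [533.79 -90.86 148.05] F [-0.8  0.1 -1.9] M [ 0.01 -0.09  0.01] gap 12.0
[[0.109, 0.994, -0.001], [0.994, -0.109, -0.0], [-0.0, -0.001, -1.0]] [-0.171  0.319  1.886 -0.     0.938 -0.062]
[1.45, -0.01, 1.06] [-0.01, 0.0, -0.27]
[1.45, -0.0, 1.06] [-0.01, 0.0, -0.27]
[1.45, 0.01, 1.06] [-0.01, 0.0, -0.27]
[1.45, 0.01, 1.06] [-0.01, 0.0, -0.27]
[1.45, 0.02, 1.06] [-0.01, 0.0, -0.27]
```

Emit:
send_rows(commands=[1.45,0,1.0,0,0,-0.3,0.6,1.45,0,1.0,0,0,-0.3,0.6,1.45,0,1.1,0,0,-0.3,0.6,1.45,0,1.1,0,0,-0.3,0.6,1.45,0.03,1.1,0,0,-0.2,0.6])

```text
t: 6.28
tcp_pos: [541.5, -17.2, 94.7]
eef_rot: [0.735, 0.678, -0.0, -0.0]
wrist_force: [0.2, 0.3, -0.8]
finger_gap: 11.7
```

Emit:
send_rows(commands=[0,0,0,0,0,0,0.6,0,0,0,0,0,0,0.6])

```text
t: 6.52
tcp_pos: [541.7, -18.4, 95.7]
eef_rot: [0.735, 0.678, -0.0, 0.0]
wrist_force: [0.1, 0.2, -1.6]
finger_gap: 11.6
```

```bash
python3 - <<'E'
from h import *
st();grab('wrist','w5.png');st();grab('side','s5.png');st();grab('top','t5.png');st()
f=cv2.imread('pics/w5.png');o=np.zeros((560,790,3),np.uint8)
a=cv2.resize(f[60:320,220:350],None,fx=2.1,fy=2.1,interpolation=cv2.INTER_CUBIC);o[:a.shape[0],:a.shape[1]]=a
g=cv2.imread('pics/s5.png');a=cv2.resize(g[170:280,240:350],None,fx=4.5,fy=4.5,interpolation=cv2.INTER_CUBIC);o[:a.shape[0],285:285+a.shape[1]]=a
cv2.imwrite('pics/z6.png',o)
E
```

```text
t 6.53 tcp [541.7  -18.41  95.68] F [ 0.1  0.2 -1.6] M [-0.02 -0.03  0.01] gap 11.6
[[0.081, 0.997, 0.0], [0.997, -0.081, -0.0], [-0.0, 0.0, -1.0]] [-0.037  0.393  1.921 -0.     0.827  0.044]
t 6.58 tcp [541.81 -18.63  95.85] F [-0.3 -0.  -1.3] M [-0.04 -0.11  0.04] gap 11.8
[[0.081, 0.997, 0.0], [0.997, -0.081, -0.0], [-0.0, 0.0, -1.0]] [-0.037  0.393  1.921 -0.     0.827  0.044]
t 6.62 tcp [541.84 -18.77  95.97] F [-0.4 -0.6 -0.8] M [-0.07 -0.07  0.01] gap 12.1
[[0.081, 0.997, 0.001], [0.997, -0.081, -0.0], [-0.0, 0.001, -1.0]] [-0.037  0.393  1.921 -0.     0.827  0.044]
t 6.67 tcp [541.84 -18.81  95.99] F [-0.  -0.5 -0.8] M [-0.08 -0.05 -0.02] gap 11.9
[[0.081, 0.997, 0.001], [0.997, -0.081, -0.0], [-0.0, 0.001, -1.0]] [-0.037  0.393  1.921 -0.     0.827  0.044]
```

View pics/w5.png

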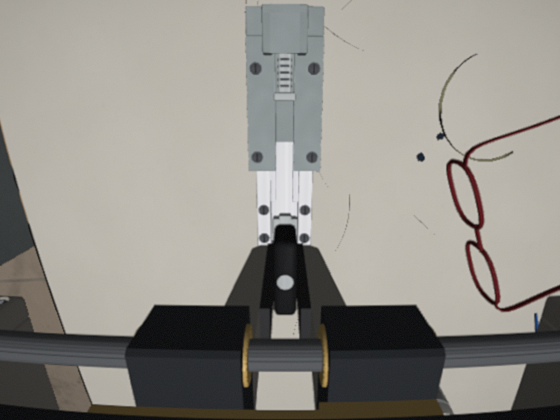

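View pics/z6.png

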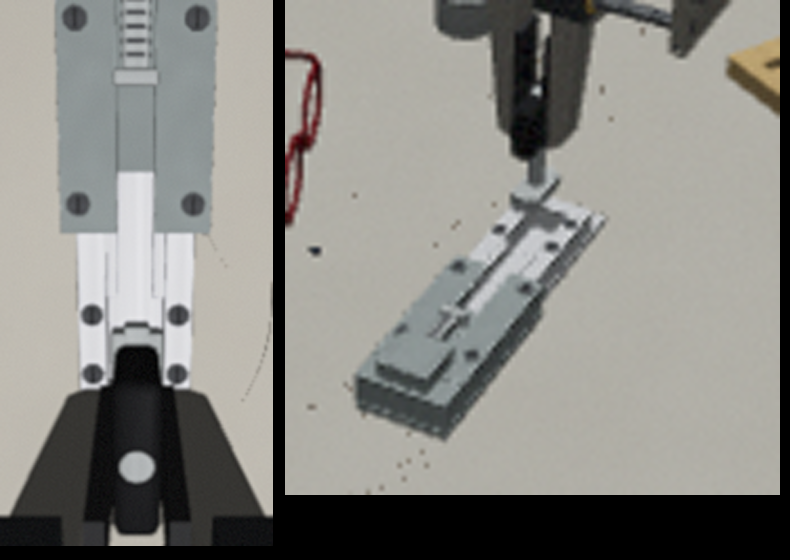

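```bash
python3 - <<'E'
from h import *
c=load('w5.png');f=c['frame'];M=c['T'][:3,:3]@np.linalg.inv(np.array(ctrl.camera('wrist')['T_tool_cam'])[:3,:3])
p=np.array([541.7,-18.41,95.68])
g=f.max(2)
m=((g<95)).astype(np.uint8);m[:,:250]=0;m[:,322:]=0;m[245:]=0
n,l,s,ce=cv2.connectedComponentsWithStats(m)
for i in range(1,n):
    if 20<s[i,4]<200:
        P=onz(c,*ce[i],22 if ce[i][1]>190 else 23);print(s[i].tolist(),P.round(1),(M.T@(P-p)).round(1))
for v in (97,98,99,100,101):
    print('plunger',v,f[v,285].tolist(),[(M.T@(onz(c,285,v,z)-p)).round(1)[0] for z in (24,32)])
u,v=285,282
wh=((f.min(2)>90)).astype(np.uint8);wh[:272]=0;wh[295:]=0;wh[:,:274]=0;wh[:,297:]=0
mm=cv2.moments(wh,True);print('dot',mm['m10']/mm['m00'],mm['m01']/mm['m00'])
st()
E
```

```text
[250, 63, 11, 11, 96] [531.1  91.3  23. ] [108.5 -19.5  72.7]
[308, 63, 11, 12, 99] [568.8  88.   23. ] [108.3  18.5  72.7]
[252, 152, 10, 10, 80] [526.3  33.6  23. ] [ 50.6 -19.5  72.7]
[307, 152, 10, 10, 77] [564.1  30.4  23. ] [50.5 18.4 72.7]
[260, 206, 8, 8, 54] [527.   -5.3  22. ] [ 11.9 -15.7  73.7]
[301, 206, 8, 8, 54] [556.8  -7.6  22. ] [12.  14.2 73.7]
[260, 234, 9, 8, 52] [525.2 -27.2  22. ] [-10.  -15.7  73.7]
[300, 234, 8, 8, 51] [555.  -29.5  22. ] [-10.   14.1  73.7]
plunger 97 [184, 183, 179] [np.float64(90.2), np.float64(89.9)]
plunger 98 [183, 182, 179] [np.float64(89.5), np.float64(89.3)]
plunger 99 [169, 168, 164] [np.float64(88.9), np.float64(88.7)]
plunger 100 [135, 135, 130] [np.float64(88.3), np.float64(88.1)]
plunger 101 [141, 141, 134] [np.float64(87.6), np.float64(87.5)]
dot 284.8592233009709 282.0339805825243
t 6.72 tcp [541.82 -18.8   95.99] F [-0.5  0.3 -0.9] M [-0.06 -0.09  0.02] gap 11.9
[[0.082, 0.997, 0.001], [0.997, -0.082, -0.0], [-0.0, 0.001, -1.0]] [-0.037  0.393  1.921 -0.     0.827  0.044]
```

Emit:
send_rows(commands=[0,-0.05,1.0,0,0,0,0.6,0,0,0.6,0,0,0,0.6,0,0,0.3,0,0,0,0.6,0,0,0.3,0,0,0,0.6,0,0,0.3,0,0,0,0.6])

```text
t: 7.35
tcp_pos: [541.1, -18.3, 70.4]
eef_rot: [0.735, 0.678, 0.0, 0.0]
wrist_force: [-0.4, 0.6, -0.0]
finger_gap: 11.6
```

Emit:
send_rows(commands=[0,0,0.3,0,0,0,0.6,0,0,0.3,0,0,0,0.6,0,0,0.2,0,0,0,0.6,0,0,0.2,0,0,0,0.6,0,0,0,0,0,0,0.6])

```text
t: 7.98
tcp_pos: [541.0, -18.3, 60.5]
eef_rot: [0.735, 0.678, -0.0, -0.0]
wrist_force: [-0.7, 0.7, 0.1]
finger_gap: 12.3
```

```bash
python3 - <<'E'
from h import *
st();grab('wrist','w6.png');st();grab('side','s6.png');st()
f=cv2.imread('pics/w6.png');o=np.zeros((560,790,3),np.uint8)
a=cv2.resize(f[60:320,220:350],None,fx=2.1,fy=2.1,interpolation=cv2.INTER_CUBIC);o[:a.shape[0],:a.shape[1]]=a
g=cv2.imread('pics/s6.png');a=cv2.resize(g[170:280,240:350],None,fx=4.5,fy=4.5,interpolation=cv2.INTER_CUBIC);o[:a.shape[0],285:285+a.shape[1]]=a
cv2.imwrite('pics/z7.png',o)
E
```

```text
t 7.97 tcp [540.96 -18.33  60.45] F [-0.7  0.7  0.1] M [-0.05 -0.11 -0.  ] gap 12.3
[[0.081, 0.997, -0.0], [0.997, -0.081, 0.0], [-0.0, -0.0, -1.0]] [-0.037  0.447  1.941  0.     0.754  0.044]
t 8.03 tcp [541.02 -18.35  60.54] F [ 0.6  0.9 -0.9] M [-0.05 -0.07  0.  ] gap 12.3
[[0.081, 0.997, -0.0], [0.997, -0.081, 0.0], [0.0, -0.0, -1.0]] [-0.037  0.447  1.94   0.     0.754  0.044]
t 8.07 tcp [541.09 -18.33  60.63] F [-0.2 -0.1 -0.7] M [-0.04 -0.07 -0.04] gap 11.5
[[0.081, 0.997, 0.0], [0.997, -0.081, 0.0], [0.0, 0.0, -1.0]] [-0.037  0.447  1.94   0.     0.754  0.044]
```

View pics/z7.png

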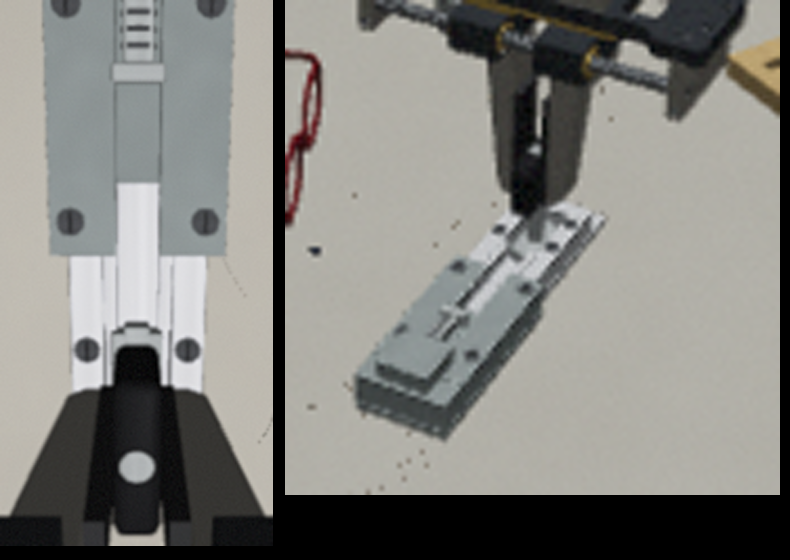

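The head is in the opening and touching nothing. I'll lower it in 1 mm steps to find the floor.

Emit:
send_rows(commands=[0,0,0.1,0,0,0,0.6,0,0,0,0,0,0,0.6])

```text
t: 8.32
tcp_pos: [541.1, -18.3, 59.6]
eef_rot: [0.735, 0.678, 0.0, 0.0]
wrist_force: [-0.0, -0.4, -0.9]
finger_gap: 11.9
```

Emit:
send_rows(commands=[0,0,0.05,0,0,0,0.6,0,0,0,0,0,0,0.6])

```text
t: 8.57
tcp_pos: [541.0, -18.3, 59.0]
eef_rot: [0.735, 0.678, -0.0, -0.0]
wrist_force: [0.6, -0.4, -1.6]
finger_gap: 11.8
```

Emit:
send_rows(commands=[0,0,0.05,0,0,0,0.6,0,0,0,0,0,0,0.6])

```text
t: 8.82
tcp_pos: [541.1, -18.3, 58.9]
eef_rot: [0.735, 0.678, 0.0, 0.0]
wrist_force: [-1.8, 0.5, 5.4]
finger_gap: 12.1
```

Floor contact is at TCP z ≈ 58.9. I'll raise 0.7 mm and slide forward.

Emit:
send_rows(commands=[0,0,-0.07,0,0,0,0.6,0.2,0,0,0,0,0,0.6,0.3,0,0,0,0,0,0.6,0.3,0,0,0,0,0,0.6,0.3,0,0,0,0,0,0.6])

```text
t: 9.45
tcp_pos: [541.9, -7.1, 59.2]
eef_rot: [0.735, 0.678, -0.0, -0.0]
wrist_force: [-1.0, -0.4, -1.2]
finger_gap: 11.7
```

Emit:
send_rows(commands=[0.3,0,0,0,0,0,0.6,0.4,0,0,0,0,0,0.6,0.4,0,0,0,0,0,0.6,0.4,0,0,0,0,0,0.6,0.4,0,0,0,0,0,0.6])

```text
t: 10.07
tcp_pos: [543.5, 11.9, 59.3]
eef_rot: [0.735, 0.678, 0.0, -0.0]
wrist_force: [1.3, 0.2, -1.5]
finger_gap: 11.7
```

```bash
python3 - <<'E'
from h import *
st();grab('wrist','w7.png');st()
E
```

```text
t 10.07 tcp [543.5   11.88  59.28] F [ 1.3  0.2 -1.5] M [-0.03 -0.13  0.03] gap 11.7
[[0.081, 0.997, -0.0], [0.997, -0.081, 0.0], [0.0, -0.0, -1.0]] [0.019 0.452 1.936 0.    0.754 0.1  ]
t 10.12 tcp [543.54  12.18  59.29] F [ 0.2  0.4 -1.3] M [-0.04 -0.08  0.04] gap 11.8
[[0.081, 0.997, 0.0], [0.997, -0.081, 0.0], [0.0, 0.0, -1.0]] [0.02  0.452 1.936 0.    0.754 0.1  ]
```

View pics/w7.png

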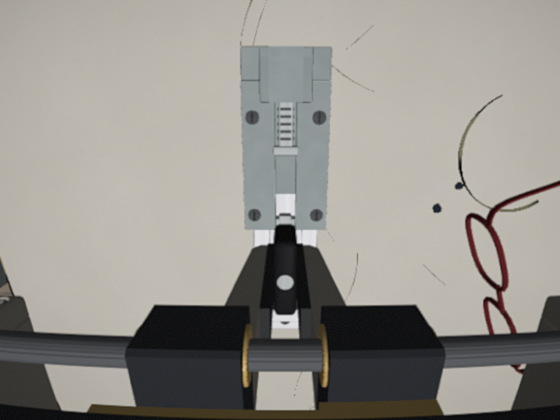

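The head is under the lips with no force. The slot (275–297) is centred on the stud and the plunger plate is at (286,151).

Emit:
send_rows(commands=[0.4,0,0,0,0,0,0.6,0.5,0,0,0,0,0,0.6,0.5,0,0,0,0,0,0.6,0.5,0,0,0,0,0,0.6,0.4,0,0,0,0,0,0.6])

```text
t: 10.75
tcp_pos: [545.4, 34.9, 59.3]
eef_rot: [0.735, 0.678, 0.0, -0.0]
wrist_force: [-0.4, 0.4, -1.0]
finger_gap: 11.9
```

Emit:
send_rows(commands=[0.4,0,0,0,0,0,0.6,0.4,0,0,0,0,0,0.6,0.4,0,0,0,0,0,0.6,0.4,0,0,0,0,0,0.6,0.3,0,0,0,0,0,0.6])

```text
t: 11.38
tcp_pos: [546.9, 53.7, 59.3]
eef_rot: [0.735, 0.678, -0.0, -0.0]
wrist_force: [-0.1, 0.5, -1.4]
finger_gap: 11.9
```

```bash
python3 - <<'E'
from h import *
s=st();c=grab('wrist','w8.png');st()
M=R.from_quat(s['eef_rot']).as_matrix();p=np.array(s['tcp_pos']);f=c['frame']
for v in range(190,226,2):print(v,f[v,[278,285,292]].mean(1).round(),(M.T@(onz(c,285,v,28)-p)).round(1)[0])
cv2.imwrite('pics/z8.png',cv2.resize(f[90:320,220:350],None,fx=2.5,fy=2.5,interpolation=cv2.INTER_CUBIC))
E
```

```text
t 11.38 tcp [546.9   53.69  59.27] F [-0.1  0.5 -1.4] M [-0.03 -0.13  0.01] gap 11.9
[[0.081, 0.997, -0.0], [0.997, -0.081, 0.0], [0.0, -0.0, -1.0]] [0.095 0.459 1.923 0.    0.76  0.176]
t 11.43 tcp [546.95  53.9   59.3 ] F [ 1.2 -0.1 -0.9] M [-0.04 -0.05  0.01] gap 11.7
[[0.081, 0.997, 0.0], [0.997, -0.081, 0.0], [0.0, 0.0, -1.0]] [0.095 0.459 1.923 0.    0.76  0.176]
190 [ 97. 134. 124.] 37.0
192 [119.  89. 130.] 35.8
194 [117. 176. 142.] 34.6
196 [ 97. 178. 130.] 33.4
198 [114.  75. 134.] 32.2
200 [126. 161. 154.] 31.0
202 [104. 182. 134.] 29.8
204 [101.  99. 127.] 28.5
206 [124. 111. 150.] 27.3
208 [103. 186. 134.] 26.1
210 [ 99. 135. 126.] 24.8
212 [132.  89. 146.] 23.6
214 [132. 178. 151.] 22.3
216 [ 81. 180. 123.] 21.1
218 [112. 128. 114.] 19.8
220 [180. 178. 179.] 18.6
222 [186. 181. 186.] 17.3
224 [123.  91. 145.] 16.0
```

View pics/z8.png

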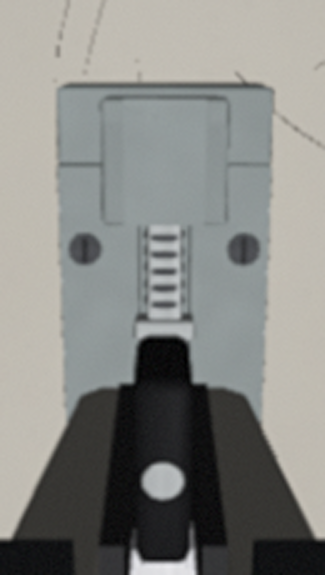

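```bash
python3 - <<'E'
from h import *
g=cv2.imread('pics/s5.png');cv2.imwrite('pics/z9.png',cv2.resize(g[225:275,250:310],None,fx=11,fy=11,interpolation=cv2.INTER_CUBIC))
E
```

```text
(no output)
```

View pics/z9.png

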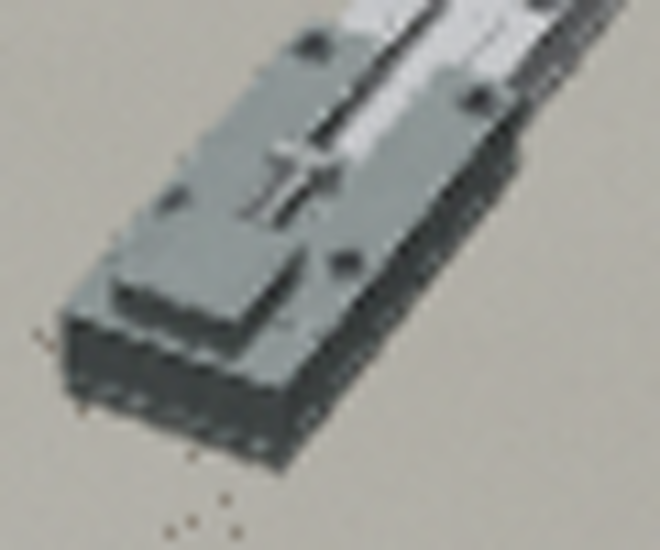

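The housing is about 10 mm above the lock block, so its top is around 33, below the fingertips at about 45. Approaching the plunger slowly now.

Emit:
send_rows(commands=[0.2,0,0,0,0,0,0.6,0.2,0,0,0,0,0,0.6,0.2,0,0,0,0,0,0.6])

```text
t: 11.8
tcp_pos: [547.4, 59.5, 59.3]
eef_rot: [0.735, 0.678, 0.0, -0.0]
wrist_force: [0.7, -0.4, -0.4]
finger_gap: 11.9
```

Emit:
send_rows(commands=[0.1,0,0,0,0,0,0.6,0.1,0,0,0,0,0,0.6,0,0,0,0,0,0,0.6])

```text
t: 12.18
tcp_pos: [547.5, 61.4, 59.3]
eef_rot: [0.735, 0.678, -0.0, -0.0]
wrist_force: [0.1, -0.6, -1.6]
finger_gap: 12.0
```

Emit:
send_rows(commands=[0.1,0,0,0,0,0,0.6,0.1,0,0,0,0,0,0.6,0,0,0,0,0,0,0.6])

```text
t: 12.55
tcp_pos: [547.7, 63.4, 59.3]
eef_rot: [0.735, 0.678, 0.0, 0.0]
wrist_force: [0.1, -0.2, -1.3]
finger_gap: 11.8
```

Emit:
send_rows(commands=[0.1,0,0,0,0,0,0.6,0.1,0,0,0,0,0,0.6,0,0,0,0,0,0,0.6])

```text
t: 12.92
tcp_pos: [547.8, 65.2, 59.3]
eef_rot: [0.735, 0.678, -0.0, 0.0]
wrist_force: [-0.0, -2.2, -1.4]
finger_gap: 11.4
```

Plunger contact (−2.2 N) is at y ≈ 65, as predicted at 65.0. Pressing on with force checks.

Emit:
send_rows(commands=[0.1,0,0,0,0,0,0.6,0.2,0,0,0,0,0,0.6,0.2,0,0,0,0,0,0.6,0,0,0,0,0,0,0.6])

```text
t: 13.42
tcp_pos: [548.2, 70.4, 59.3]
eef_rot: [0.735, 0.678, -0.0, 0.0]
wrist_force: [0.0, -5.2, -1.1]
finger_gap: 12.0
```

```bash
python3 - <<'E'
from h import *
for i in range(3): st();grab('top')
E
```

```text
t 13.43 tcp [548.22  70.39  59.27] F [ 0.  -5.2 -1.1] M [-0.92 -0.07  0.05] gap 12.0
[[0.081, 0.997, -0.0], [0.997, -0.081, -0.0], [-0.0, -0.0, -1.0]] [ 0.125  0.463  1.916 -0.     0.763  0.206]
t 13.47 tcp [548.24  70.35  59.26] F [ 0.2 -4.  -0.3] M [-0.87 -0.18  0.  ] gap 11.7
[[0.081, 0.997, -0.0], [0.997, -0.081, -0.0], [-0.0, -0.0, -1.0]] [ 0.125  0.463  1.916 -0.     0.763  0.206]
t 13.53 tcp [548.25  70.3   59.26] F [ 0.6 -4.8 -1.1] M [-0.9  -0.09  0.01] gap 11.6
[[0.081, 0.997, -0.0], [0.997, -0.081, -0.0], [-0.0, -0.0, -1.0]] [ 0.125  0.463  1.916 -0.     0.763  0.206]
```

Emit:
send_rows(commands=[0.2,0,0,0,0,0,0.6,0.2,0,0,0,0,0,0.6,0.1,0,0,0,0,0,0.6,0,0,0,0,0,0,0.6])

```text
t: 14.08
tcp_pos: [548.6, 75.2, 59.3]
eef_rot: [0.735, 0.678, -0.0, 0.0]
wrist_force: [0.5, -7.0, -1.3]
finger_gap: 12.2
```

```bash
python3 - <<'E'
from h import *
for i in range(3): st();grab('wrist','w9.png')
E
```

```text
t 14.07 tcp [548.63  75.2   59.27] F [ 0.5 -7.  -1.3] M [-1.36 -0.06  0.02] gap 12.2
[[0.081, 0.997, -0.0], [0.997, -0.081, -0.0], [-0.0, -0.0, -1.0]] [ 1.340e-01  4.640e-01  1.914e+00 -1.000e-03  7.640e-01  2.150e-01]
t 14.12 tcp [548.63  75.17  59.27] F [-0.2 -6.5 -1.4] M [-1.34 -0.06  0.03] gap 11.8
[[0.081, 0.997, -0.0], [0.997, -0.081, -0.0], [-0.0, -0.0, -1.0]] [ 1.340e-01  4.640e-01  1.914e+00 -1.000e-03  7.640e-01  2.150e-01]
t 14.18 tcp [548.62  75.15  59.26] F [ 0.2 -6.9 -0.1] M [-1.31 -0.14  0.01] gap 12.2
[[0.081, 0.997, -0.0], [0.997, -0.081, -0.0], [-0.0, -0.0, -1.0]] [ 1.340e-01  4.640e-01  1.914e+00 -1.000e-03  7.640e-01  2.150e-01]
```

View pics/w9.png

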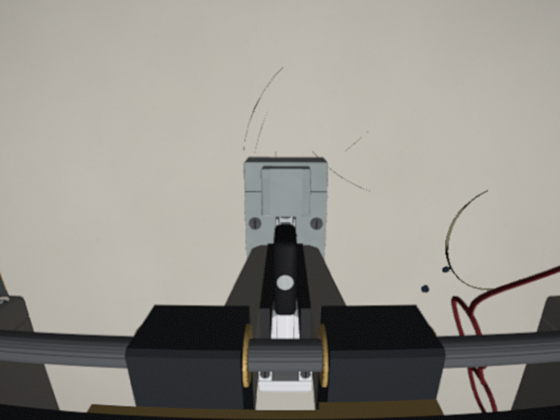

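Emit:
send_rows(commands=[0,0,0,0,0,0,0.6,0.2,0,0,0,0,0,0.6,0.2,0,0,0,0,0,0.6,0.15,0,0,0,0,0,0.6,0,0,0,0,0,0,0.6], squeeze=45)

```text
t: 14.85
tcp_pos: [549.1, 80.4, 59.3]
eef_rot: [0.735, 0.678, -0.0, 0.0]
wrist_force: [-0.9, -8.3, 0.1]
finger_gap: 12.2
```

```bash
python3 - <<'E'
from h import *
for i in range(2): st();c=grab('wrist','w10.png')
s=st();grab('side','s10.png')
f=c['frame'];M=R.from_quat(s['eef_rot']).as_matrix();p=np.array(s['tcp_pos'])
wh=((f.min(2)>90)).astype(np.uint8);wh[:272]=0;wh[295:]=0;wh[:,:274]=0;wh[:,297:]=0
mm=cv2.moments(wh,True);print('dot',mm['m10']/mm['m00'],mm['m01']/mm['m00'])
g=cv2.imread('pics/s10.png')
o=np.zeros((580,790,3),np.uint8);a=cv2.resize(g[150:280,220:320],None,fx=4.4,fy=4.4,interpolation=cv2.INTER_CUBIC);o[:a.shape[0],:a.shape[1]]=a
a=cv2.resize(f[140:320,225:345],None,fx=2.8,fy=2.8,interpolation=cv2.INTER_CUBIC);o[:a.shape[0],450:450+a.shape[1]]=a
cv2.imwrite('pics/z10.png',o)
E
```

```text
t 14.85 tcp [549.06  80.39  59.27] F [-0.9 -8.3  0.1] M [-1.73 -0.18  0.01] gap 12.2
[[0.08, 0.997, -0.0], [0.997, -0.08, -0.001], [-0.001, -0.0, -1.0]] [ 1.430e-01  4.650e-01  1.911e+00 -1.000e-03  7.650e-01  2.250e-01]
t 14.9 tcp [549.06  80.36  59.26] F [-0.4 -8.  -1.1] M [-1.74 -0.12 -0.03] gap 12.0
[[0.08, 0.997, -0.0], [0.997, -0.08, -0.001], [-0.001, -0.0, -1.0]] [ 1.430e-01  4.650e-01  1.911e+00 -1.000e-03  7.650e-01  2.250e-01]
t 14.95 tcp [549.03  80.33  59.26] F [ 0.  -8.5 -0.3] M [-1.77 -0.12  0.01] gap 11.5
[[0.08, 0.997, -0.0], [0.997, -0.08, -0.001], [-0.001, -0.0, -1.0]] [ 1.430e-01  4.650e-01  1.911e+00 -1.000e-03  7.650e-01  2.250e-01]
dot 284.8840579710145 282.06280193236717
```

View pics/z10.png

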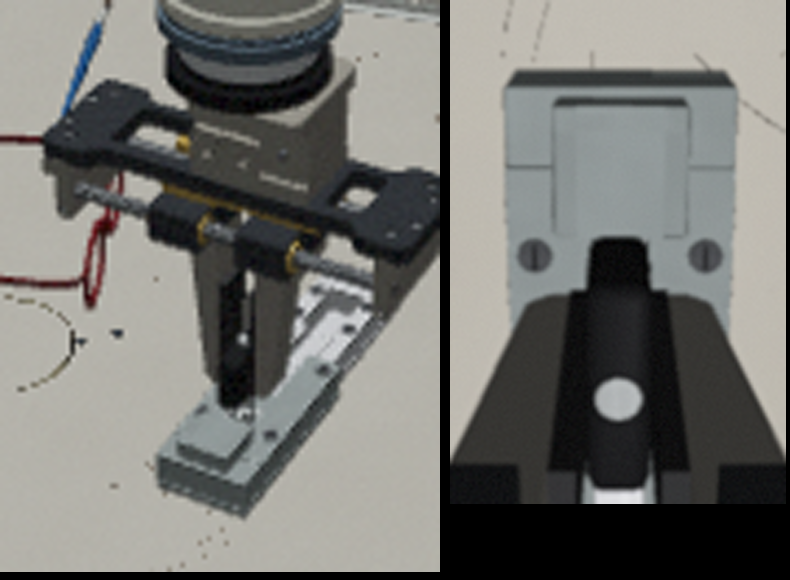

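The force of 8.3 N gives a depth of about 15.8 mm and the travel gives about 15.9 mm. Both are past 13.5 and well short of 25. Now the quarter turn.

Emit:
send_rows(commands=[0.05,0,0,0,0,0,0.6,0,0,0,0,0,-4,0.6,0,0,0,0,0,-5,0.6,0,0,0,0,0,-5,0.6,0,0,0,0,0,-5,0.6])

```text
t: 15.62
tcp_pos: [550.2, 80.8, 59.4]
eef_rot: [0.612, 0.791, 0.0, 0.001]
wrist_force: [3.4, -8.8, -2.7]
finger_gap: 11.5
```

```bash
python3 - <<'E'
from h import *
st()
E
```

```text
t 15.62 tcp [550.22  80.79  59.4 ] F [ 3.4 -8.8 -2.7] M [-1.86 -0.82 -0.02] gap 11.5
[[-0.251, 0.968, 0.002], [0.968, 0.251, -0.001], [-0.001, 0.002, -1.0]] [ 0.144  0.466  1.91  -0.002  0.764 -0.109]
```

Emit:
send_rows(commands=[0,0,0,0,0,-5,0.6,0,0,0,0,0,-5,0.6,0,0,0,0,0,-5,0.6,0,0,0,0,0,-5,0.6,0,0,0,0,0,-5,0.6])

```text
t: 16.25
tcp_pos: [550.9, 80.9, 59.8]
eef_rot: [0.426, 0.905, 0.0, 0.002]
wrist_force: [3.6, -9.1, -0.7]
finger_gap: 11.4
```

```bash
python3 - <<'E'
from h import *
st()
E
```

```text
t 16.25 tcp [550.87  80.87  59.75] F [ 3.6 -9.1 -0.7] M [-1.85 -0.99 -0.03] gap 11.4
[[-0.637, 0.771, 0.003], [0.771, 0.637, -0.001], [-0.003, 0.002, -1.0]] [ 0.144  0.465  1.91  -0.002  0.764 -0.545]
```

The tool has drifted +1.8 mm in x, with +3.6 N on it, which fits friction from the plunger. I'll correct part of that and carry on turning.

Emit:
send_rows(commands=[0.05,-0.06,0,0,0,-5,0.6,0,0,0,0,0,-5,0.6,0,0,0,0,0,-5,0.6,0,0,0,0,0,-5,0.6,0,0,0,0,0,-5,0.6])

```text
t: 16.88
tcp_pos: [550.3, 80.9, 59.9]
eef_rot: [0.22, 0.975, 0.0, 0.002]
wrist_force: [4.7, -8.2, -1.5]
finger_gap: 11.8
```

```bash
python3 - <<'E'
from h import *
st()
E
```

```text
t 16.88 tcp [550.26  80.86  59.85] F [ 4.7 -8.2 -1.5] M [-1.83 -1.08 -0.04] gap 11.8
[[-0.903, 0.43, 0.004], [0.43, 0.903, -0.001], [-0.004, 0.001, -1.0]] [ 0.144  0.464  1.911 -0.002  0.763 -0.981]
```

Emit:
send_rows(commands=[0,0,0,0,0,-5,0.6,0,0,0,0,0,-5,0.6,0,0,0,0,0,-5,0.6,0,0,0,0,0,-5,0.6,0,0,0,0,0,-1,0.6])

```text
t: 17.5
tcp_pos: [550.2, 80.9, 59.9]
eef_rot: [0.039, 0.999, -0.0, 0.002]
wrist_force: [3.7, -9.1, -0.6]
finger_gap: 11.9
```

Emit:
send_rows(commands=[0,0,0,0,0,0,0.6])

```text
t: 17.62
tcp_pos: [550.2, 80.9, 59.9]
eef_rot: [0.04, 0.999, -0.0, 0.002]
wrist_force: [4.1, -8.3, -0.5]
finger_gap: 11.4
```

```bash
python3 - <<'E'
from h import *
for i in range(2): s=st();c=grab('wrist','w11.png')
print(np.degrees(np.arctan2(*R.from_quat(s['eef_rot']).as_matrix()[[1,0],0])))
st();grab('side','s11.png');grab('top','t11.png')
f=c['frame'];g=cv2.imread('pics/s11.png')
o=np.zeros((580,790,3),np.uint8);a=cv2.resize(g[180:280,220:320],None,fx=4.4,fy=4.4,interpolation=cv2.INTER_CUBIC);o[:a.shape[0],:a.shape[1]]=a
a=cv2.resize(f[140:320,225:345],None,fx=2.8,fy=2.8,interpolation=cv2.INTER_CUBIC);o[:a.shape[0],450:450+a.shape[1]]=a
cv2.imwrite('pics/z11.png',o)
E
```

```text
t 17.62 tcp [550.16  80.86  59.86] F [ 4.1 -8.3 -0.5] M [-1.75 -1.    0.  ] gap 11.4
[[-0.997, 0.08, 0.003], [0.08, 0.997, -0.001], [-0.004, -0.0, -1.0]] [ 0.144  0.464  1.911 -0.002  0.763 -1.345]
t 17.68 tcp [550.19  80.87  59.86] F [ 5.  -9.4 -0.9] M [-1.8  -1.04 -0.  ] gap 11.7
[[-0.997, 0.08, 0.004], [0.08, 0.997, -0.001], [-0.004, -0.0, -1.0]] [ 0.144  0.464  1.911 -0.002  0.763 -1.345]
175.38788894325305
t 17.73 tcp [550.17  80.86  59.86] F [ 3.3 -8.  -0.1] M [-1.77 -1.01 -0.03] gap 11.5
[[-0.997, 0.08, 0.004], [0.08, 0.997, -0.001], [-0.004, -0.0, -1.0]] [ 0.144  0.464  1.911 -0.002  0.763 -1.345]
```

View pics/z11.png

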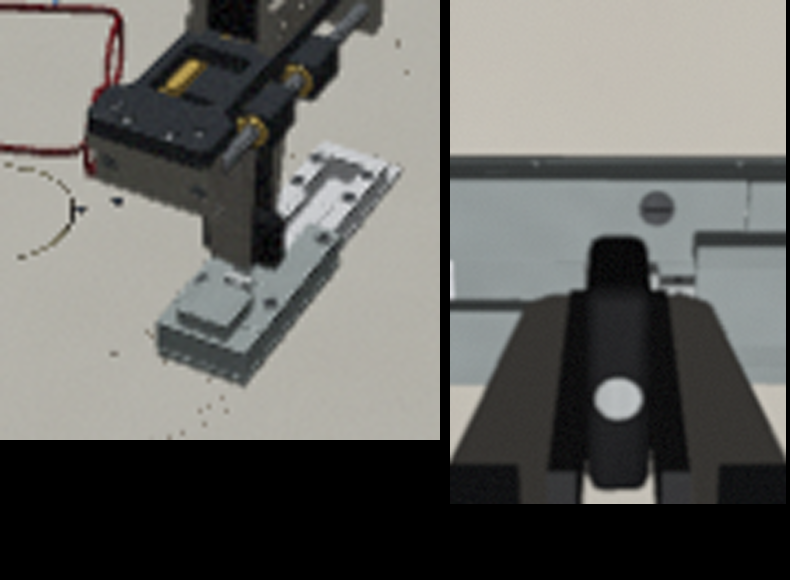

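The head is now across, at yaw 175.4. I'll let it back along the slot (tool −y) onto the shoulder.

Emit:
send_rows(commands=[0.05,-0.1,0,0,0,0,0.6,0,-0.2,0,0,0,0,0.6,0,-0.2,0,0,0,0,0.6,0,-0.2,0,0,0,0,0.6,0,-0.1,0,0,0,0,0.6])

```text
t: 18.45
tcp_pos: [548.7, 73.3, 59.8]
eef_rot: [0.04, 0.999, 0.0, 0.001]
wrist_force: [2.6, -6.2, -0.9]
finger_gap: 11.6
```

```bash
python3 - <<'E'
from h import *
st()
E
```

```text
t 18.45 tcp [548.67  73.26  59.81] F [ 2.6 -6.2 -0.9] M [-1.07 -0.72  0.02] gap 11.6
[[-0.997, 0.081, 0.003], [0.081, 0.997, -0.0], [-0.003, 0.0, -1.0]] [ 1.300e-01  4.610e-01  1.916e+00 -1.000e-03  7.610e-01 -1.359e+00]
```

Emit:
send_rows(commands=[0,-0.1,0,0,0,0,0.6,0,0,0,0,0,0,0.6])

```text
t: 18.7
tcp_pos: [548.4, 72.4, 59.7]
eef_rot: [0.04, 0.999, 0.0, 0.001]
wrist_force: [2.5, -5.1, -0.8]
finger_gap: 11.4
```

Emit:
send_rows(commands=[0,-0.1,0,0,0,0,0.6,0,0,0,0,0,0,0.6])

```text
t: 18.95
tcp_pos: [548.3, 71.5, 59.7]
eef_rot: [0.04, 0.999, 0.0, 0.001]
wrist_force: [2.9, -5.5, -0.3]
finger_gap: 11.7
```

Emit:
send_rows(commands=[0,-0.1,0,0,0,0,0.6,0,0,0,0,0,0,0.6])

```text
t: 19.2
tcp_pos: [548.2, 70.5, 59.7]
eef_rot: [0.041, 0.999, 0.0, 0.001]
wrist_force: [2.8, -5.3, -0.5]
finger_gap: 11.5
```

Emit:
send_rows(commands=[0,-0.1,0,0,0,0,0.6,0,0,0,0,0,0,0.6])

```text
t: 19.45
tcp_pos: [547.6, 69.6, 59.5]
eef_rot: [0.041, 0.999, 0.0, 0.001]
wrist_force: [3.1, -3.4, -0.1]
finger_gap: 11.6
```

Emit:
send_rows(commands=[0,-0.05,0,0,0,0,0.6,0,0,0,0,0,0,0.6])

```text
t: 19.7
tcp_pos: [547.5, 69.4, 59.5]
eef_rot: [0.041, 0.999, 0.0, 0.001]
wrist_force: [4.2, -0.3, 0.2]
finger_gap: 11.9
```

The head is on the shoulder: Fy went from −3.4 to −0.3 N at a depth of about 4.9 mm. I'll relax the sideways force and height, then check the view before release.

Emit:
send_rows(commands=[-0.07,0,0.04,0,0,0,0.6,0,0,0,0,0,0,0.6])

```text
t: 19.95
tcp_pos: [547.6, 69.3, 59.1]
eef_rot: [0.041, 0.999, 0.0, 0.0]
wrist_force: [0.8, 2.8, 4.4]
finger_gap: 11.6
```

```bash
python3 - <<'E'
from h import *
for i in range(3): s=st();c=grab('wrist','w12.png')
f=c['frame']
grab('side','s12.png')
g=cv2.imread('pics/s12.png')
o=np.zeros((580,790,3),np.uint8);a=cv2.resize(g[180:280,220:320],None,fx=4.4,fy=4.4,interpolation=cv2.INTER_CUBIC);o[:a.shape[0],:a.shape[1]]=a
a=cv2.resize(f[140:320,225:345],None,fx=2.8,fy=2.8,interpolation=cv2.INTER_CUBIC);o[:a.shape[0],450:450+a.shape[1]]=a
cv2.imwrite('pics/z12.png',o)
E
```

```text
t 19.95 tcp [547.59  69.3   59.08] F [0.8 2.8 4.4] M [ 0.72 -0.41  0.02] gap 11.6
[[-0.997, 0.081, 0.0], [0.081, 0.997, 0.001], [0.0, 0.001, -1.0]] [ 1.230e-01  4.620e-01  1.918e+00  1.000e-03  7.620e-01 -1.367e+00]
t 20.0 tcp [547.57  69.29  59.07] F [1.2 3.5 4.7] M [ 0.77 -0.4  -0.02] gap 11.3
[[-0.997, 0.081, 0.0], [0.081, 0.997, 0.001], [-0.0, 0.001, -1.0]] [ 1.230e-01  4.620e-01  1.918e+00  1.000e-03  7.610e-01 -1.367e+00]
t 20.05 tcp [547.54  69.26  59.04] F [0.8 2.7 4.3] M [ 0.87 -0.38 -0.02] gap 11.6
[[-0.997, 0.081, -0.0], [0.081, 0.997, 0.001], [0.0, 0.001, -1.0]] [ 1.230e-01  4.620e-01  1.918e+00  1.000e-03  7.610e-01 -1.367e+00]
```

View pics/z12.png

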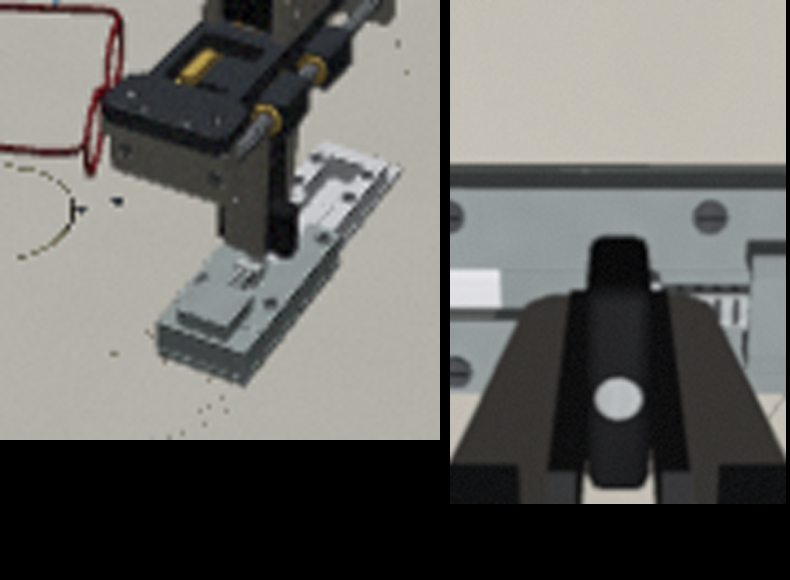

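The head is seated and lightly loaded. Releasing gently.

Emit:
send_rows(commands=[0,0.02,-0.03,0,0,0,0.6,0,0,0,0,0,0,0.6], squeeze=8)

```text
t: 20.4
tcp_pos: [547.5, 69.1, 59.1]
eef_rot: [0.041, 0.999, 0.0, -0.0]
wrist_force: [1.8, 2.2, 2.4]
finger_gap: 11.7
```

Emit:
send_rows(commands=[0,0,0,0,0,0,1.5,0,0,0,0,0,0,2,0,0,0,0,0,0,3,0,0,0,0,0,0,4,0,0,0,0,0,0,4])

```text
t: 21.02
tcp_pos: [547.5, 69.0, 59.1]
eef_rot: [0.041, 0.999, -0.0, -0.0]
wrist_force: [0.0, -0.1, -0.8]
finger_gap: 40.1
```

```bash
python3 - <<'E'
from h import *
st();grab('wrist','w13.png')
E
```

```text
t 21.02 tcp [547.51  69.04  59.15] F [ 0.  -0.1 -0.8] M [ 0.07 -0.17  0.02] gap 40.1
[[-0.997, 0.081, -0.0], [0.081, 0.997, -0.0], [0.0, -0.0, -1.0]] [ 0.123  0.462  1.918 -0.     0.762 -1.367]
```

View pics/w13.png

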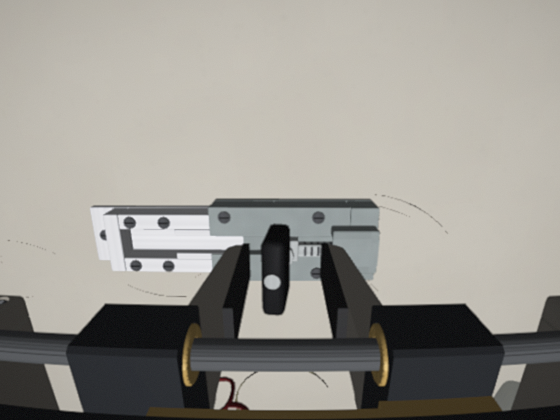

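The stud stands at (275,270), leaning slightly back from the spring and clear of both pads (left edge about 248, right about 322). Lifting straight up.

Emit:
send_rows(commands=[0,0,-0.5,0,0,0,4,0,0,-1,0,0,0,4,0,0,-2,0,0,0,4,0,0,-3,0,0,0,4,0,0,-4,0,0,0,4])

```text
t: 21.7
tcp_pos: [547.1, 69.0, 165.3]
eef_rot: [0.041, 0.999, -0.0, -0.0]
wrist_force: [0.1, 0.4, -0.4]
finger_gap: 40.4
```

Emit:
send_rows(commands=[3,0,0,0,0,0,4,4,0,0,0,0,0,4,0,0,0,0,0,0,4,0,0,0,0,0,0,4])

```text
t: 22.2
tcp_pos: [478.8, 74.8, 165.1]
eef_rot: [0.04, 0.999, 0.0, 0.001]
wrist_force: [0.8, -0.6, 0.2]
finger_gap: 40.0
```

```bash
python3 - <<'E'
from h import *
st();c=grab('wrist','w14.png');grab('side','s14.png');grab('top','t14.png')
f=c['frame'];g=cv2.imread('pics/s14.png');t=cv2.imread('pics/t14.png')
o=np.zeros((590,790,3),np.uint8);a=cv2.resize(g[180:280,230:320],None,fx=4,fy=4,interpolation=cv2.INTER_CUBIC);o[:a.shape[0],:a.shape[1]]=a
a=cv2.resize(t[205:250,215:325],None,fx=3.8,fy=3.8,interpolation=cv2.INTER_CUBIC);o[405:405+a.shape[0],:a.shape[1]]=a
a=cv2.resize(f[0:300,180:400],None,fx=1.9,fy=1.9,interpolation=cv2.INTER_CUBIC);o[:a.shape[0],370:370+a.shape[1]]=a[:,:420]
cv2.imwrite('pics/z14.png',o)
E
```

```text
t 22.2 tcp [478.84  74.85 165.06] F [ 0.8 -0.6  0.2] M [ 0.08 -0.15 -0.03] gap 40.0
[[-0.997, 0.081, 0.002], [0.081, 0.997, 0.0], [-0.002, 0.0, -1.0]] [ 0.152  0.212  1.99  -0.     0.937 -1.338]
```

View pics/z14.png

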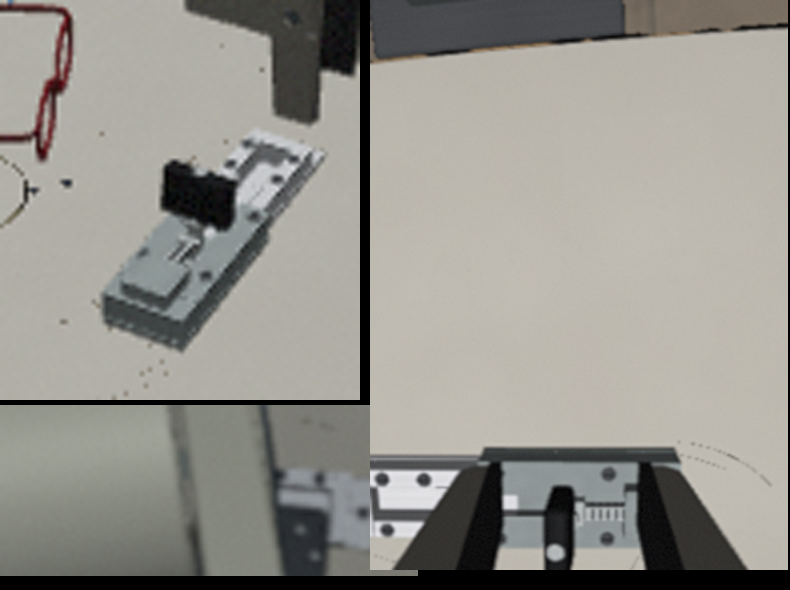

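View pics/w14.png

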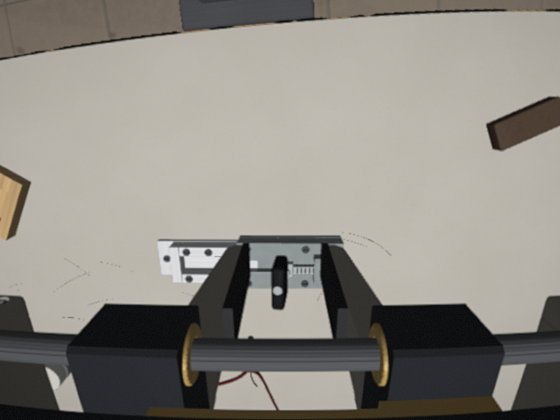

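The stud stands locked. For a clearer view I'll move the tool the other way.

Emit:
send_rows(commands=[-3,0,0,0,0,0,4,-4,0,0,0,0,0,4,-4,0,0,0,0,0,4,-3,0,0,0,0,0,4,0,0,0,0,0,0,4])

```text
t: 22.98
tcp_pos: [619.4, 63.1, 163.6]
eef_rot: [0.041, 0.999, 0.0, 0.0]
wrist_force: [-0.1, 0.2, 0.0]
finger_gap: 40.0
```

```bash
python3 - <<'E'
from h import *
st();c=grab('wrist','w15.png');st()
f=c['frame'];cv2.imwrite('pics/z15.png',cv2.resize(f[90:240,190:390],None,fx=3.9,fy=3.9,interpolation=cv2.INTER_CUBIC))
E
```

```text
t 22.98 tcp [619.4   63.1  163.58] F [-0.1  0.2  0. ] M [ 0.01 -0.13  0.01] gap 40.0
[[-0.997, 0.082, 0.001], [0.082, 0.997, 0.0], [-0.0, 0.0, -1.0]] [ 0.099  0.415  1.697 -0.     1.029 -1.39 ]
t 23.02 tcp [617.72  63.16 163.41] F [-0.1 -0.7 -0.4] M [ 0.02 -0.16 -0.02] gap 40.1
[[-0.997, 0.081, -0.001], [0.081, 0.997, -0.0], [0.001, -0.0, -1.0]] [ 0.099  0.413  1.7   -0.     1.029 -1.39 ]
```

View pics/z15.png

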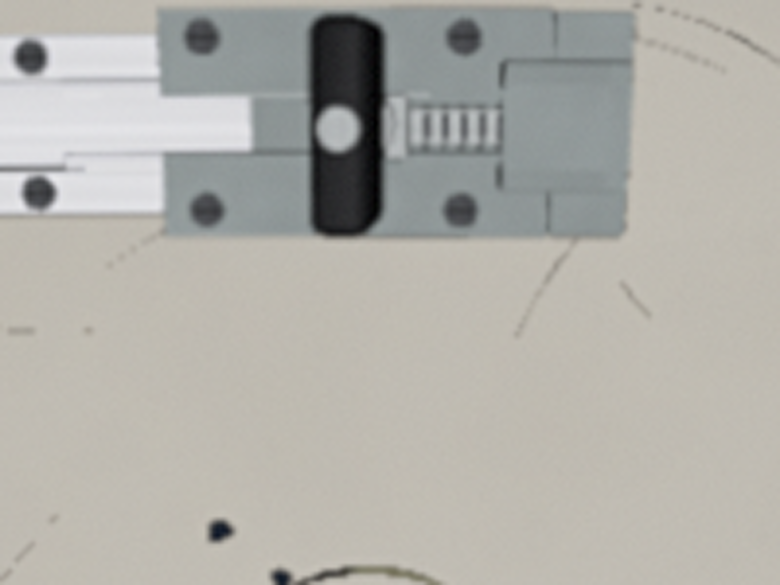

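```bash
python3 - <<'E'
from h import *
print(ctrl.close_job());st()
E
```

```text
the job is handed in; nothing more can be done
None
the job is handed in; nothing more can be done
```

The clamp stud is fitted to the rail and locked, and I handed the job in at about 23 s of the 64 s allowed. The hand-in gave no verdict.

**What I did:** I lifted the stud from its block and lowered the head through the wide opening. I slid it under the lips with almost no side force and pressed it against the spring stop to about 16 mm (about 8.5 N, hard end at 25). I turned it 90° there, eased it back until the head rested on the shoulder, then opened the fingers and moved clear.

**Last checks:**
- **Locked position:** the final pictures show the wing grip across the slot with a small backward lean. From the picture the plunger reads roughly 5 mm, give or take 1, against the expected 3 to 5, so it may sit at the top edge of that range.
- **Robot clear:** the wrist force was near zero, and the fingers were well clear of the stud.
- **Bystanders:** the arm never went near the paint pot, the glue bottle or the sanding block. I did not measure their positions again at the end.

**One disagreement:** during the turn the tool drifted about 1.8 mm sideways with 3 to 5 N of side force. I put this down to friction from the plunger and corrected for it. The side force was down to about 1 N before release.

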